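Fit the keyed drive cog to the grinder's gearbox

TASK

Fit the drive cog with the blue collar onto the upright hub of the green gearbox: turn it so that the wide key slot of its bore lines up with the hub's yellow master key, lower it (do not drop it) until it lies flat and fully home on the gearbox flange, and let go. Leave the red-collared cog and the black rubber wheel where they lie.

Things in the scene. Friction and masses are not known exactly. Their poses are not given: they have to be found in the camera images.
- cog: Cog to fit, 350 g, flat on the bench. Steel disc, 114 mm over the teeth, 12 mm thick; on it a blue C-shaped collar, outer dia 52 mm, from 12 to 46 mm above the underside: grip this across its outside, whole on the +y and -y sides. Bore dia 42 mm; from it a slot 30 mm wide runs towards +x, through the collar (gap of the C) and the disc to 48 mm from the axis. Origin: centre of underside; z up.
- hub_seat (a point): On the fixed hub's axis at the flange face (58 mm up) where the cog's underside rests when home: then its origin and x match this point and its x (play 9 mm, 13 deg). z up, x along the yellow master key. Green gearbox 120 mm square, flange dia 92. Steel hub 40 mm tall, dia 24, tip 10. Key on the +x side only, out to 38 mm from the axis, 22 mm tall, 12 mm wide (6 mm above 16).
- plain_cog: Bystander: a like toothed steel disc (114 mm across, 12 mm thick) with a red, closed collar (52 mm outer diameter, top at 46 mm) and a plain round bore without slot. Origin: centre of the underside. Leave it where it lies.
- wheel: Bystander: a contact wheel with black rubber tyre, 110 mm in diameter and 30 mm high, aluminium hub and collar (52 mm outer diameter, top at 46 mm). Origin: centre of the underside. Leave it where it lies.
There are look-alikes about, which are no part of the job. There is more than one size of the part that bears hub_seat; the job needs the middle-sized.

How it is judged:
By the outcome, as a careful person would: the job done as asked, in the order asked, and still so for the second after the job is handed in, with the robot touching nothing.
It also fails if it takes over 38 s, if anything falls off the work surface, if the arm or the gripper's body presses on something with over 40 N, if the wrist force passes 120 N, or if a joint passes its speed limit or range.

ROBOT

A 7-joint arm with a two-finger parallel gripper is mounted at the origin on the work surface. World frame = base frame: x ahead of the robot, y to its left, z up, the work surface at z = 0. Lengths are in m, angles in rad, forces in N, time in s.
With the tool pointing down it reaches from about 0.425 to 0.875 m from the base axis. Payload 4.7 kg.
Tool frame: the origin (TCP) lies at the very end of the fingers, on their centre line; the grasp point (between the pads) lies 19 mm behind it; z points along the fingers, y is the line along which they close (so a half turn about z gives the same grasp; the last joint's range is limited). The gripper opens to 87 mm and grips with 3 to 60 N. Pads are 19 mm wide; open, the fingers measure 117 mm over their backs; the gripper's body (75 mm by 190 mm) begins 51 mm behind the grasp point.
Start: joints at [-1.238, 0.321, -0.07, 1.45, 0.023, 1.371, -0.057], TCP at [0.204, 0.617, 0.223] pointing down, gripper open.
Joint ranges: [-2.86, 2.86], [-0.3, 2.09], [-1.38, 1.24], [0.06, 2.45], [-1.56, 4.7], [0.09, 2.05], [-2.69, 2.69]. Speed limits (rad/s): [2.57, 2.57, 3.14, 3.14, 3.14, 3.14, 3.14].

INTERFACE

Orientations are given as a rotation vector (axis times angle).
In Python, from bench import ctrl gives the robot as it stands.
- The arm moves only by the shell command python3 -m jog 'ROWS' [FORCE]. ROWS is JSON, a list that holds one entry, the list of rows, each a list of 7 numbers: the shift along the tool's x, y, z in mm, then the turn, a rotation vector about the tool's x, y, z in degrees, then the finger opening in mm, from 0 to 87. A call has 1 to 10 rows; each row is the pose to reach, as a shift and turn from the pose commanded when the call began, along the tool's axes at that moment; what a row does not reach only later rows make up. A row lasts 1/10 s, in which the tool goes at most 50 mm and 8.59 degrees, less where a joint would pass 70% of its speed; a pose out of reach is approached as far as the arm can. A call with a gripper value outside its range is refused whole. The fingers move at their own pace and stop on an object; FORCE is the grip in N (left out, the last holds). Time passes only in rows, so rows that repeat a pose let the fingers close. It gives the time, the measured TCP pose, the force, the opening and the grip force at its end, in the units of the state.
- ctrl.get_state(): the state, without advancing time (a new reading comes with each control period).
- ctrl.get_image(name): name is "scene" or "top" or "wrist"; returns a dict with "image" (480x640x3 uint8, red, green, blue), "depth" (480x640 float32, m along the optical axis (not along the pixel's ray), 0 where there is no reading), "fov_y" (degrees; the focal length in pixels is half the picture's height over the tangent of half this angle, whatever the lens; pixels are square), "cx", "cy" (the principal point, pixels), "rvec" (rotation vector, rad) and "tvec" (3), from world to camera coordinates, as OpenCV has them. Camera axes: x right, y down, z forward; pixel columns grow to the right and rows downward; lengths in m; the calibration is good to about 2 mm. A picture is of the moment at which its call begins.
- ctrl.close_job(): hands the job in; it is judged then, once.
The state is a dict: "time": time; "joint_positions": joint angles; "qd": joint speeds; "joint_torque": joint torques, N m; "position": TCP position; "tool_rot": TCP orientation; "ft_force": force on the tool from outside, world axes, zero at the start; "torque": the same for the moment, N m; "grip_width": opening from 0.0 (shut) to 1.0 (fully open); "grip_force": force on a finger pad.
Only numpy, scipy, OpenCV 4.12 (cv2) and the standard library are available. Lean on these libraries where they do the work, as an engineer would, in place of code of your own. Each camera call takes 0.05 s, during which the arm holds its last target. There are 200 camera calls.

## Working session

There is one attempt and no reset: what is moved stays moved. The work goes in short steps, Python scripts to look and compute and a shell command to move; the robot and the scene stay as the last step left them, time stands still between calls to the robot, and variables do not carry over. Pictures are saved under pics/ and viewed, at most 10 in all, crops included, and the job is handed in when it is done.

```bash
mkdir -p pics; ls
cat > h.py <<'E'
import numpy as np, cv2
from bench import ctrl
def cam(n):
    d=ctrl.get_image(n); f=240/np.tan(np.radians(d["fov_y"])/2)
    d["f"]=f; d["R"]=cv2.Rodrigues(np.array(d["rvec"],float))[0]; d["t"]=np.array(d["tvec"],float).ravel(); return d
def cloud(d):
    v,u=np.mgrid[:480,:640]; z=d["depth"]
    p=np.stack([(u-d["cx"])/d["f"]*z,(v-d["cy"])/d["f"]*z,z],-1)
    return (p-d["t"])@d["R"]
def ray(d,u,v,h):
    r=np.array([(u-d["cx"])/d["f"],(v-d["cy"])/d["f"],1])@d["R"]; o=-d["R"].T@d["t"]
    return o+r*(h-o[2])/r[2]
def save(d,n): cv2.imwrite("pics/"+n,d["image"][:,:,::-1])
E
python3 - <<'E'
from h import *
a=cam("scene");b=cam("top");save(a,"s.png");save(b,"t.png")
for d in(a,b):print(d["fov_y"],d["cx"],d["cy"],-d["R"].T@d["t"])
s=ctrl.get_state();print(s)
E
```

```text
pics
43.54165837718908 326.6062144732391 243.48509502262078 [ 1.11300553 -0.52554528  1.01061147]
43.05026604322146 316.17273289440953 236.76538771658986 [ 0.20853798 -0.04446314  1.33927259]
{'time': 0.1, 'joint_positions': array([-1.23788678,  0.32174903, -0.07008809,  1.45152029,  0.02259642,
        1.37079193, -0.05690114]), 'qd': array([ 1.46183669e-05, -2.31315651e-03, -1.66065918e-04, -5.51676520e-03,
       -7.37463363e-04,  5.38005603e-04, -3.30460061e-04]), 'joint_torque': array([ 5.31043497e-04, -4.92576313e+01, -4.05096570e-01, -3.13396597e+01,
       -6.39885664e-02,  3.95545817e-02,  7.73181114e-05]), 'position': array([0.20362608, 0.61677799, 0.22158722]), 'tool_rot': array([-4.98593676e-01, -3.10159061e+00,  2.62616937e-03]), 'ft_force': array([-0.6809577 ,  0.68885703,  0.34460441]), 'torque': array([ 0.00590472, -0.03099654,  0.00400853]), 'grip_force': 0.0, 'grip_width': 1.0009687698222471}
```

View pics/s.png

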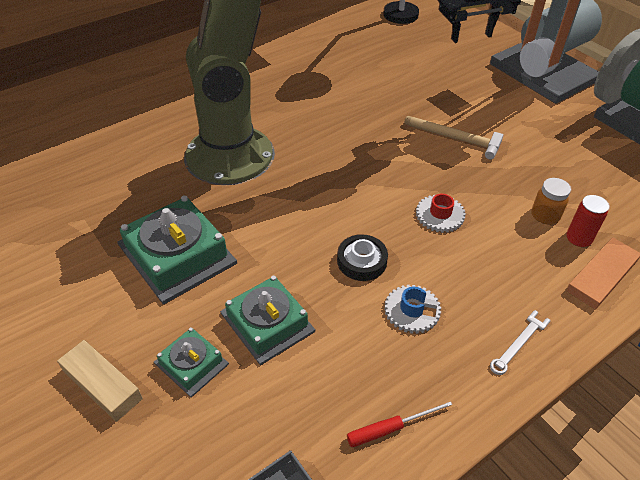

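View pics/t.png

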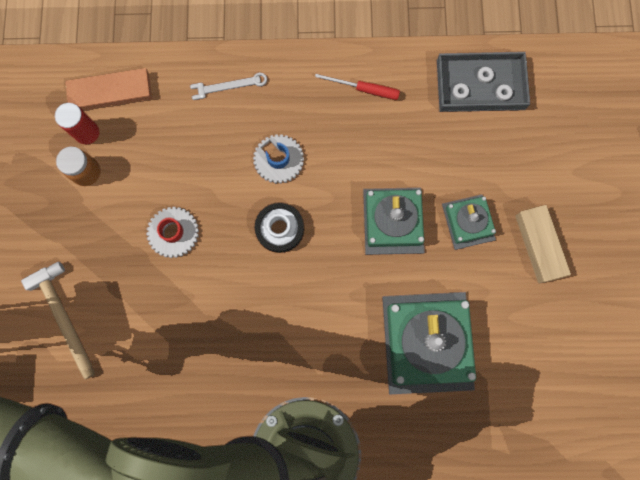

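The scene image shows three gearboxes; the middle-sized one is at about (268,310) in scene and (395,215) in top. The blue-collared cog is at (413,307) in scene and (278,158) in top, with its slot towards upper left in top. The red cog is at (172,232) and the wheel at (280,227) in top.

Run:
```python
from h import *
for n,cb,gb in(("top",(278,158),(395,220)),("scene",(413,307),(268,315))):
    d=cam(n);P=cloud(d);hsv=cv2.cvtColor(d["image"],cv2.COLOR_RGB2HSV).astype(int);H,S,V=[hsv[...,i] for i in range(3)]
    v,u=np.mgrid[:480,:640]
    near=lambda c,r:(u-c[0])**2+(v-c[1])**2<r*r
    blue=near(cb,38)&(H>95)&(H<125)&(S>120)
    q=P[blue];top=q[q[:,2]>.040]
    print(n,"blue",len(q),q[:,2].max(),"circ top",cv2.minEnclosingCircle(top[:,:2].astype(np.float32)))
    disc=near(cb,38)&(S<60)&(P[...,2]>.007)&(P[...,2]<.018)
    print("disc",disc.sum(),cv2.minEnclosingCircle(P[disc][:,:2].astype(np.float32)),np.median(P[disc][:,2]))
    c=np.array(cv2.minEnclosingCircle(P[disc][:,:2].astype(np.float32))[0])
    w=near(cb,38)&(S>80)&(H<25)
    ww=P[w];r=np.linalg.norm(ww[:,:2]-c,axis=1);k=(r<.046)&(r>.028)&(ww[:,2]<.008);dd=ww[k][:,:2].mean(0)-c
    print("slot",k.sum(),dd,np.degrees(np.arctan2(dd[1],dd[0])))
    y=near(gb,38)&(H>18)&(H<32)&(S>150)&(V>100)&(P[...,2]>.06)
    q=P[y];print("yellow",len(q),q.mean(0),q.min(0),q.max(0))
    fl=near(gb,50)&(S<60)&(P[...,2]>.053)&(P[...,2]<.063)
    print("flange",fl.sum(),cv2.minEnclosingCircle(P[fl][:,:2].astype(np.float32)),np.median(P[fl][:,2]))
    hb=near(gb,50)&(S<60)&(P[...,2]>.085);print("hub",hb.sum(),P[hb].mean(0),P[hb].max(0))
    g=near(gb,50)&(H>55)&(H<90)&(S>80)&(P[...,2]>.04);print("green",cv2.minAreaRect((P[g][:,:2]*1000).astype(np.float32)),np.median(P[g][:,2]))
s=ctrl.get_state();print(s["position"],cv2.Rodrigues(s["tool_rot"])[0].round(3))
```

```text
top blue 185 1.3392725905705254 circ top ((0.4392251968383789, 0.003018859773874283), 0.2356230914592743)
disc 1169 ((0.6484124064445496, 0.055502958595752716), 0.05798046290874481) 0.012387641072790329
slot 76 [0.02948789 0.02132131] 35.86893552389535
yellow 3 [ 0.51671197 -0.20440679  0.08223733] [ 0.51310208 -0.20458756  0.08175011] [ 0.51974016 -0.20427098  0.08282345]
flange 1157 ((0.4991495609283447, -0.2019418329000473), 0.0786970779299736) 0.05764534813554832
hub 70 [ 0.47695368 -0.18988915  0.18172175] [ 0.50701732 -0.04446314  1.33927259]
green ((376.05889892578125, -164.9521942138672), (138.9356231689453, 388.6134033203125), 73.94730377197266) 0.04949471378173747
scene blue 537 1.0106114735248621 circ top ((0.8710356950759888, -0.226140558719635), 0.38505786657333374)
disc 1193 ((0.647057056427002, 0.05545186251401901), 0.05938248336315155) 0.012032541485377269
slot 76 [0.02514833 0.02644891] 46.44391545677701
yellow 120 [ 0.52960347 -0.20647444  0.0809441 ] [ 0.50652011 -0.52554528  0.0600779 ] [ 1.11300553 -0.19354069  1.01061147]
flange 1220 ((0.49842023849487305, -0.2018933743238449), 0.07826969772577286) 0.05794615249650585
hub 94 [ 0.56017724 -0.23433749  0.17997439] [ 1.11300553 -0.19340125  1.01061147]
green ((785.4384765625, -316.20831298828125), (148.27012634277344, 763.2197875976562), 68.41260528564453) 0.04949987058327319
[0.20369313 0.61690808 0.22187508] [[-0.95   0.313 -0.   ]
 [ 0.313  0.95  -0.001]
 [-0.    -0.001 -1.   ]]
```

```bash
cat >> h.py <<'E'
def go(x,y,z,yaw):
    "shift (mm, tool axes) and turn (deg about tool z) to bring TCP to x,y,z with tool y axis at yaw"
    s=ctrl.get_state(); R=cv2.Rodrigues(s["tool_rot"])[0]
    a=np.degrees(np.arctan2(R[1,1],R[0,1]))
    print("t",round(s["time"],2),"pos",s["position"].round(4),"yaw",a.round(2),"tilt",R[:,2].round(4),"F",s["ft_force"].round(1),"grip",s["grip_width"],s["grip_force"])
    print("shift",(R.T@(np.array([x,y,z])-s["position"])*1000).round(1),"turn",round((a-yaw+180)%360-180,1))
E
python3 -m jog '[[[-40,-26,0,0,0,8,87],[-80,-53,0,0,0,16,87],[-120,-79,0,0,0,24,87],[-160,-106,0,0,0,32,87],[-200,-132,0,0,0,40,87],[-240,-158,0,0,0,48,87],[-280,-185,0,0,0,56,87],[-320,-211,0,0,0,64,87],[-360,-238,0,0,0,72,87],[-400,-264,0,0,0,80,87]]]'
python3 -c "
from h import *
go(.648,.055,.222,-48)"
```

```text
time: 1.2
position: [0.5017, 0.2394, 0.2227]
tool_rot: [-2.381, -2.049, -0.001]
ft_force: [0.2, 0.5, 0.5]
grip_width: 0.999
grip_force: 0.0
t 1.2 pos [0.5017 0.2394 0.2227] yaw -8.59 tilt [ 2.e-04  4.e-04 -1.e+00] F [0.2 0.5 0.5] grip 0.9992167869742206 0.0
shift [-160.5  172.3    0.6] turn 39.4
```

```bash
python3 -m jog '[[[-27,29,0,0,0,8,87],[-54,57,0,0,0,16,87],[-80,86,0,0,0,24,87],[-107,115,0,0,0,32,87],[-134,144,0,0,0,39,87],[-160,172,0,0,0,39,87],[-160,172,0,0,0,39,87],[-160,172,0,0,0,39,87]]]'
python3 -c "
from h import *
go(.648,.055,.1,-48)
d=cam('wrist');save(d,'w1.png');print(d['fov_y'],-d['R'].T@d['t'],d['R'][2])"
```

```text
time: 2.0
position: [0.6481, 0.057, 0.222]
tool_rot: [2.927, 1.141, -0.002]
ft_force: [-0.7, 0.9, -0.6]
grip_width: 1.004
grip_force: 0.0
t 2.0 pos [0.6481 0.057  0.222 ] yaw -47.39 tilt [-1.e-03 -4.e-04 -1.e+00] F [-0.7  0.9 -0.6] grip 1.0040475618397018 0.0
shift [ -1.3   1.5 122. ] turn 0.6
64.01393874115008 [0.70060438 0.10487683 0.38364604] [-0.19098641 -0.17772311 -0.96536972]
```

View pics/w1.png

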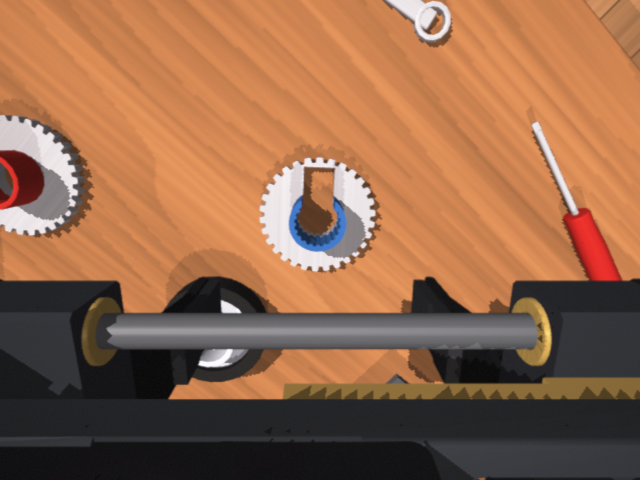

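The wrist picture shows the blue cog at about (319,213) with its slot pointing straight up to (320,166). The wheel is partly behind the gripper at (218,330).

```bash
cat >> h.py <<'E'
def cog(d,c0,h,uv):
    hsv=cv2.cvtColor(d["image"],cv2.COLOR_RGB2HSV).astype(int);H,S,V=[hsv[...,i] for i in range(3)]
    v,u=np.mgrid[:480,:640];n=(u-uv[0])**2+(v-uv[1])**2<75**2
    def cast(m,z):
        vv,uu=np.nonzero(m);return np.array([ray(d,a,b,z)[:2] for a,b in zip(uu,vv)])*1000
    P=cloud(d)
    disc=n&(S<60)&(np.abs(P[...,2]-h-.012)<.004);q=P[disc][:,:2]*1000
    c,r=cv2.minEnclosingCircle(q.astype(np.float32));print("disc",np.round(c,1),round(r,1))
    b=n&(H>95)&(H<125)&(S>120)&(P[...,2]>h+.041)&(P[...,2]<h+.06);q=P[b][:,:2]*1000
    print("collar top",b.sum(),[np.round(x,1) for x in cv2.minEnclosingCircle(q.astype(np.float32))])
    w=n&(S>80)&(H<25);q=cast(w,h+.012);e=q-np.array(c);r=np.hypot(*e.T)
    k=(r<46)&(r>31);m=e[k].mean(0);print("slot dir",k.sum(),np.degrees(np.arctan2(m[1],m[0])).round(2), "rect",cv2.minAreaRect(e[k].astype(np.float32)))
E
python3 - <<'E'
from h import *
d=cam('wrist');cog(d,None,0,(319,213))
E
```

```text
disc [646.6  53.6] 57.1
collar top 782 [array([646.4,  53.8]), np.float64(26.1)]
slot dir 479 39.78 rect ((28.574968338012695, 23.68880844116211), (17.67535400390625, 28.27701187133789), 40.671932220458984)
```

```bash
python3 -m jog '[[[-3.4,1.3,45,0,0,2.6,87],[-3.4,1.3,90,0,0,2.6,87],[-3.4,1.3,130,0,0,2.6,87],[-3.4,1.3,150,0,0,2.6,87],[-3.4,1.3,150,0,0,2.6,87]]]'
python3 -c "
from h import *
go(.6465,.0537,.019,-50.2)"
```

```text
time: 2.6
position: [0.6429, 0.057, 0.0689]
tool_rot: [-2.947, -1.081, 0.011]
ft_force: [0.6, 0.1, 0.2]
grip_width: 0.999
grip_force: 0.0
t 2.6 pos [0.6429 0.057  0.0689] yaw -49.7 tilt [-7.2e-03 -1.0e-04 -1.0e+00] F [0.6 0.1 0.2] grip 0.9986981952469438 0.0
shift [ 0.9  5.1 49.8] turn 0.5
```

```bash
python3 -m jog '[[[0,0,15,0,0,0,87],[0,0,15,0,0,0,87],[0,0,15,0,0,0,87]]]'
python3 -c "
from h import *
go(.6465,.0537,.019,-50.2)"
```

```text
time: 2.9
position: [0.647, 0.0554, 0.0586]
tool_rot: [-2.951, -1.079, -0.002]
ft_force: [-0.0, 0.3, 0.2]
grip_width: 0.999
grip_force: 0.0
t 2.9 pos [0.647  0.0554 0.0586] yaw -49.83 tilt [ 1.4e-03  6.0e-04 -1.0e+00] F [-0.   0.3  0.2] grip 0.999308025339184 0.0
shift [-1.5  0.9 39.6] turn 0.4
```

```bash
python3 -m jog '[[[-0.7,0.5,20,0,0,0.3,87],[-0.7,0.5,38.5,0,0,0.3,87],[-0.7,0.5,38.5,0,0,0.3,87],[-0.7,0.5,38.5,0,0,0.3,87],[-0.7,0.5,38.5,0,0,0.3,40],[-0.7,0.5,38.5,0,0,0.3,40],[-0.7,0.5,38.5,0,0,0.3,40],[-0.7,0.5,38.5,0,0,0.3,40]]]' 30
python3 -c "
from h import *
go(.6465,.0537,.019,-50.2)"
```

```text
time: 3.7
position: [0.6466, 0.0541, 0.0196]
tool_rot: [2.954, 1.07, 0.001]
ft_force: [-0.0, 0.2, 0.3]
grip_width: 0.722
grip_force: 0.0
t 3.7 pos [0.6466 0.0541 0.0196] yaw -50.16 tilt [ 8.e-04  3.e-04 -1.e+00] F [-0.   0.2  0.3] grip 0.7217941815205127 0.0
shift [-0.3  0.3  0.6] turn 0.0
```

```bash
python3 -m jog '[[[0,0,0,0,0,0,40],[0,0,0,0,0,0,40],[0,0,0,0,0,0,40],[0,0,0,0,0,0,40],[0,0,0,0,0,0,40]]]' 40
python3 -m jog '[[[0,0,-10,0,0,0,40],[0,0,-30,0,0,0,40],[0,0,-60,0,0,0,40],[0,0,-100,0,0,0,40],[0,0,-140,0,0,0,40],[0,0,-150,0,0,0,40]]]' 40
python3 -c "
from h import *
go(.498,-.202,.17,-90)"
```

```text
time: 4.2
position: [0.6463, 0.0541, 0.0192]
tool_rot: [-2.954, -1.07, -0.0]
ft_force: [-0.9, 0.9, 1.6]
grip_width: 0.594
grip_force: 40.0
time: 4.8
position: [0.6487, 0.0538, 0.1742]
tool_rot: [2.953, 1.069, 0.012]
ft_force: [-0.6, 0.0, -3.7]
grip_width: 0.592
grip_force: 40.0
t 4.8 pos [0.6487 0.0538 0.1742] yaw -50.19 tilt [ 0.0076  0.0013 -1.    ] F [-0.6  0.  -3.7] grip 0.5919900435181814 39.996435704997566
shift [-279.6   99.9    2.7] turn 39.8
```

Run:
```python
from h import *
for n,gb in(("top",(395,220)),("scene",(268,315))):
    d=cam(n);P=cloud(d);hsv=cv2.cvtColor(d["image"],cv2.COLOR_RGB2HSV).astype(int);H,S,V=[hsv[...,i] for i in range(3)]
    v,u=np.mgrid[:480,:640]
    near=((u-gb[0])**2+(v-gb[1])**2<50**2)&(d["depth"]>0)&(np.hypot(P[...,0]-.498,P[...,1]+.2)<.1)
    y=near&(H>18)&(H<32)&(S>130)&(P[...,2]>.055)&(np.hypot(P[...,0]-.498,P[...,1]+.2)<.05)
    q=P[y]*1000;print(n,"yellow",len(q),q.mean(0).round(1),q.min(0).round(1),q.max(0).round(1));t=q[q[:,2]>74];print("ytop",len(t),t.mean(0) if len(t) else 0)
    fl=(near&(S<60)&(np.abs(P[...,2]-.058)<.004)).astype(np.uint8)
    k,l,st,ce=cv2.connectedComponentsWithStats(fl);i=1+st[1:,4].argmax();q=P[l==i][:,:2]*1000
    h=cv2.convexHull(q.astype(np.float32));print("flange",len(q),cv2.minEnclosingCircle(q.astype(np.float32)),cv2.fitEllipse(h))
    hb=near&(P[...,2]>.090)&(P[...,2]<.11);q=P[hb]*1000;print("hub",len(q),q.mean(0).round(1),q.min(0).round(1),q.max(0).round(1))
    g=near&(H>55)&(H<90)&(S>80)&(P[...,2]>.046)&(P[...,2]<.053);q=P[g][:,:2]*1000;print("green",len(q),cv2.minAreaRect(q.astype(np.float32)))
    save(d,n+"2.png")
```

```text
top yellow 64 [ 523.2 -200.1   75.8] [ 511.3 -206.4   59.5] [ 535.4 -195.5   84.3]
ytop 44 [ 521.888603   -200.78888178   79.04262833]
flange 1041 ((499.11749267578125, -201.7636260986328), 46.435787200927734) ((499.1876220703125, -201.73983764648438), (90.97381591796875, 92.23544311523438), 103.84639739990234)
hub 45 [ 497.9 -201.3   95.8] [ 491.1 -209.1   90.1] [ 506.7 -193.9  103.2]
green 945 ((497.3372802734375, -200.3111572265625), (117.96762084960938, 117.47452545166016), 0.07895776629447937)
scene yellow 138 [ 525.1 -203.2   72.1] [ 502.1 -208.9   55.6] [ 537.8 -189.1   84. ]
ytop 64 [ 523.30622954 -203.06961647   78.38929052]
flange 1127 ((498.6712951660156, -202.02415466308594), 47.96087646484375) ((498.3097839355469, -202.19912719726562), (91.73686218261719, 94.93925476074219), 47.548091888427734)
hub 52 [ 500.5 -203.2   95.3] [ 493.9 -210.5   90.2] [ 507.9 -195.3  101.4]
green 1250 ((499.63995361328125, -203.06008911132812), (120.37381744384766, 119.26299285888672), 0.7687288522720337)
```

```bash
python3 -m jog '[[[-20,7,0,0,0,4,40],[-55,20,0,0,0,8,40],[-95,34,0,0,0,14,40],[-135,48,0,0,0,20,40],[-175,62,0,0,0,26,40],[-215,77,0,0,0,32,40],[-250,89,0,0,0,37,40],[-270,96,0,0,0,39.3,40],[-278,99,0,0,0,39.3,40],[-278,99,0,0,0,39.3,40]]]'
python3 -m jog '[[[0,0,0,0,0,0,40],[0,0,0,0,0,0,40],[0,0,0,0,0,0,40]]]'
python3 - <<'E'
from h import *
go(.4985,-.2015,.17,-89.5)
for n in("wrist","scene"):
    d=cam(n);save(d,n+"3.png")
E
```

```text
time: 5.9
position: [0.4956, -0.1999, 0.1681]
tool_rot: [-3.141, -0.015, 0.002]
ft_force: [-0.1, -0.0, -4.0]
grip_width: 0.592
grip_force: 40.0
time: 6.2
position: [0.497, -0.1986, 0.1689]
tool_rot: [-3.141, -0.019, 0.0]
ft_force: [-0.5, -0.3, -4.3]
grip_width: 0.592
grip_force: 40.0
t 6.2 pos [ 0.497  -0.1986  0.1689] yaw -89.3 tilt [-2.e-04  1.e-04 -1.e+00] F [-0.5 -0.3 -4.3] grip 0.5920941735764599 39.996483433769754
shift [ 1.5  3.  -1.1] turn 0.2
```

View pics/wrist3.png

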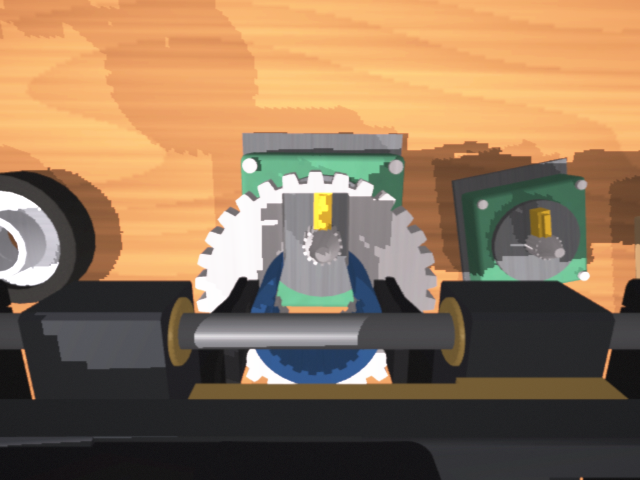

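View pics/scene3.png

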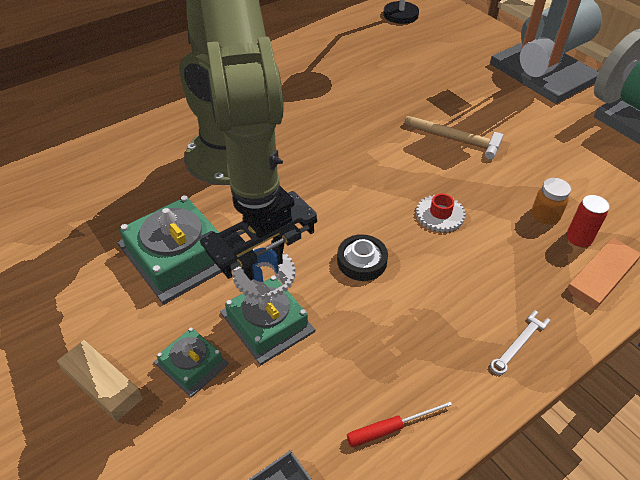

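The wrist view shows the slot opening (285–350, 200) framing the yellow key (323,212) and hub (322,245). In the scene view the cog hangs above the middle gearbox at (265,272) and looks possibly tilted, so I'll measure that.

```bash
cat >> h.py <<'E'
def plane(d,c,lo,hi):
    P=cloud(d);S=cv2.cvtColor(d["image"],cv2.COLOR_RGB2HSV)[...,1];r=np.hypot(P[...,0]-c[0],P[...,1]-c[1])
    m=(S<60)&(d["depth"]>0)&(r<.068)&(r>.03)&(P[...,2]>lo)&(P[...,2]<hi)
    q=P[m]
    for _ in range(6):
        A=np.c_[q[:,:2]-c,np.ones(len(q))];x=np.linalg.lstsq(A,q[:,2],rcond=None)[0];e=np.abs(A@x-q[:,2]);q=q[e<max(.003,np.percentile(e,90)*.8)] if e.max()>.003 else q
    print(len(q),"tilt deg x,y",np.degrees(np.arctan(x[:2])).round(2),"z at c",x[2].round(4),"circ",cv2.minEnclosingCircle((q[:,:2]*1000).astype(np.float32)))
E
python3 - <<'E'
from h import *
for n in("wrist","scene"):
    d=cam(n);plane(d,np.array([.497,-.1986]),.12,.2)
E
```

```text
14422 tilt deg x,y [ 0.05 -0.08] z at c 0.1612 circ ((496.89654541015625, -199.4668731689453), 57.26531219482422)
854 tilt deg x,y [-0.58  0.12] z at c 0.1619 circ ((499.24078369140625, -198.5735626220703), 57.595436096191406)
```

Run:
```python
from h import *
d=cam("wrist");P=cloud(d);hsv=cv2.cvtColor(d["image"],cv2.COLOR_RGB2HSV).astype(int);H,S,V=[hsv[...,i] for i in range(3)]
v,u=np.mgrid[:480,:640];n=(np.hypot(u-322,v-230)<60)&(d["depth"]>0)
q=P[n&(H>18)&(H<32)&(S>130)&(P[...,2]<.1)]*1000;t=q[q[:,2]>77]
print("ytop",len(t),t.mean(0).round(1),t.min(0).round(1),t.max(0).round(1), cv2.minAreaRect(t[:,:2].astype(np.float32)))
q=P[n&(P[...,2]>.0955)&(P[...,2]<.105)]*1000;print("tip",len(q),q.mean(0).round(1),q.min(0).round(1),q.max(0).round(1))
# slot: edges of disc top surface at several x
m=(d["depth"]>0)&(np.abs(P[...,2]-.1612)<.003)
for x in(.520,.525,.530,.535,.540):
    k=m&(np.abs(P[...,0]-x)<.001)&(np.abs(P[...,1]+.2)<.035)
    y=P[k][:,1]*1000;print(x,y[y>-199].min().round(1),y[y<-199].max().round(1))
```

```text
ytop 319 [ 521.4 -202.7   79.5] [ 508.8 -205.8   77.6] [ 532.8 -199.9   81.5] ((520.760009765625, -202.97860717773438), (23.966421127319336, 5.930679798126221), 0.620755672454834)
tip 237 [ 498.2 -202.9   97.3] [ 492.7 -208.5   95.6] [ 503.2 -197.7   99.1]
0.52 -184.5 -214.5
0.525 -184.4 -214.4
0.53 -184.4 -214.2
0.535 -184.3 -214.2
0.54 -184.2 -214.1
```

```bash
python3 -m jog '[[[1.4,3.4,10,0,0,0.4,40],[1.4,3.4,25,0,0,0.4,40],[1.4,3.4,35,0,0,0.4,40],[1.4,3.4,42,0,0,0.4,40],[1.4,3.4,44,0,0,0.4,40],[1.4,3.4,44,0,0,0.4,40],[1.4,3.4,44,0,0,0.4,40]]]'
python3 - <<'E'
from h import *
go(.4984,-.202,.077,-89.6)
d=cam("wrist");save(d,"w4.png");plane(d,np.array([.4984,-.202]),.1,.14)
E
```

```text
time: 7.15
position: [0.498, -0.2036, 0.1254]
tool_rot: [3.141, 0.004, 0.001]
ft_force: [0.4, -0.3, -4.9]
grip_width: 0.595
grip_force: 40.0
t 7.15 pos [ 0.498  -0.2036  0.1254] yaw -89.86 tilt [ 7.e-04 -2.e-04 -1.e+00] F [ 0.4 -0.3 -4.9] grip 0.5954071944028023 39.9965313530447
shift [ 0.4 -1.6 48.4] turn -0.3
14421 tilt deg x,y [ 0.14 -0.09] z at c 0.1176 circ ((498.23089599609375, -203.7720184326172), 57.178131103515625)
```

View pics/w4.png

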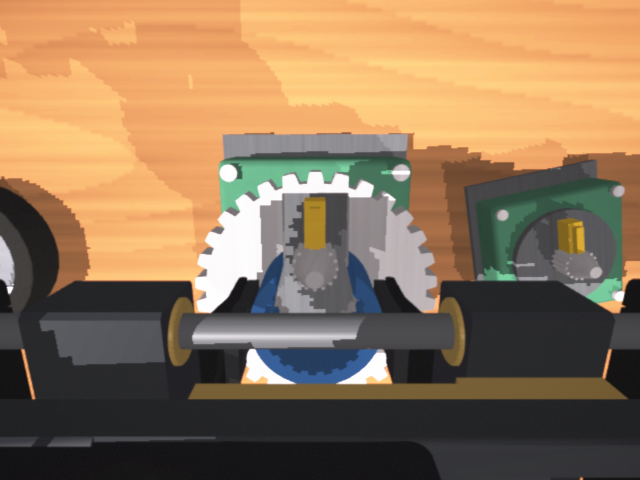

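The key (315,222) and hub (315,270) sit centred in the slot and bore, so I'm lowering.

```bash
python3 -m jog '[[[0,-0.5,6,0,0,-0.2,40],[0,-0.5,14,0,0,-0.2,40],[0,-0.5,22,0,0,-0.2,40],[0,-0.5,30,0,0,-0.2,40],[0,-0.5,36,0,0,-0.2,40],[0,-0.5,40,0,0,-0.2,40],[0,-0.5,42,0,0,-0.2,40],[0,-0.5,42,0,0,-0.2,40],[0,-0.5,42,0,0,-0.2,40]]]'
python3 - <<'E'
from h import *
go(.4984,-.203,.077,-89.6)
d=cam("wrist");plane(d,np.array([.4984,-.203]),.065,.1)
E
```

```text
time: 8.1
position: [0.4978, -0.2031, 0.0833]
tool_rot: [3.141, 0.009, 0.001]
ft_force: [0.5, -0.1, -4.8]
grip_width: 0.593
grip_force: 40.0
t 8.1 pos [ 0.4978 -0.2031  0.0833] yaw -89.67 tilt [ 5.e-04 -1.e-04 -1.e+00] F [ 0.5 -0.1 -4.8] grip 0.5926134331059044 39.9963429825948
shift [ 0.6 -0.1  6.3] turn -0.1
14410 tilt deg x,y [ 0.09 -0.09] z at c 0.0756 circ ((497.91162109375, -203.4157257080078), 57.415836334228516)
```

```bash
python3 -m jog '[[[0.3,0,1.5,0,0,0,40],[0.3,0,3,0,0,0,40],[0.3,0,4,0,0,0,40],[0.3,0,4.7,0,0,0,40],[0.3,0,5.2,0,0,0,40],[0.3,0,5.2,0,0,0,40],[0.3,0,5.2,0,0,0,40]]]'
```

```text
time: 8.85
position: [0.4979, -0.203, 0.0779]
tool_rot: [-3.142, -0.009, -0.0]
ft_force: [1.3, 0.0, -4.1]
grip_width: 0.59
grip_force: 40.0
```

```bash
python3 -m jog '[[[0,0,0.4,0,0,0,40],[0,0,0.8,0,0,0,40],[0,0,0.8,0,0,0,40],[0,0,0.8,0,0,0,40]]]'
python3 -m jog '[[[0,0,0.3,0,0,0,40],[0,0,0.5,0,0,0,40],[0,0,0.5,0,0,0,40],[0,0,0.5,0,0,0,40]]]'
```

```text
time: 9.25
position: [0.498, -0.2029, 0.0772]
tool_rot: [-3.141, -0.009, -0.0]
ft_force: [-1.2, 0.3, -3.0]
grip_width: 0.592
grip_force: 40.0
time: 9.65
position: [0.498, -0.2029, 0.0771]
tool_rot: [-3.141, -0.009, -0.0]
ft_force: [-2.8, 1.4, 5.9]
grip_width: 0.592
grip_force: 40.0
```

Contact force has risen and the descent stopped at flange height. I'll release, check, then lift clear.

```bash
python3 -m jog '[[[0,0,0,0,0,0,56],[0,0,0,0,0,0,62],[0,0,0,0,0,0,75],[0,0,0,0,0,0,80],[0,0,0,0,0,0,80],[0,0,0,0,0,0,80]]]'
python3 - <<'E'
from h import *
d=cam("wrist");plane(d,np.array([.498,-.203]),.055,.09)
E
python3 -m jog '[[[0,0,-8,0,0,0,80],[0,0,-25,0,0,0,80],[0,0,-55,0,0,0,80],[0,0,-95,0,0,0,80],[0,0,-120,0,0,0,80],[0,0,-130,0,0,0,80],[0,0,-130,0,0,0,80],[0,0,-130,0,0,0,80]]]'
python3 - <<'E'
from h import *
d=cam("wrist");save(d,"w5.png");plane(d,np.array([.498,-.203]),.055,.09);d=cam("scene");plane(d,np.array([.498,-.203]),.055,.09)
E
```

```text
time: 10.25
position: [0.4979, -0.203, 0.0765]
tool_rot: [3.142, 0.009, 0.0]
ft_force: [0.6, 0.1, -0.1]
grip_width: 0.904
grip_force: 0.0
15065 tilt deg x,y [ 0.04 -0.08] z at c 0.0694 circ ((497.976318359375, -202.94285583496094), 57.47738265991211)
time: 11.1
position: [0.4973, -0.2026, 0.2054]
tool_rot: [-3.141, -0.009, 0.002]
ft_force: [-0.7, 0.1, 0.2]
grip_width: 0.919
grip_force: 0.0
8450 tilt deg x,y [-0.05 -0.06] z at c 0.0694 circ ((498.4220275878906, -203.20726013183594), 57.11441421508789)
1025 tilt deg x,y [-0.32 -0.08] z at c 0.0698 circ ((498.75518798828125, -201.43252563476562), 58.486385345458984)
```

View pics/w5.png

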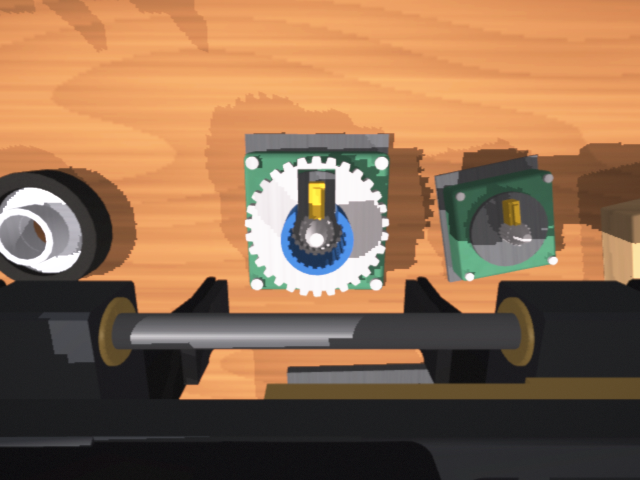

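The cog lies flat with its top at 69.5 mm (home is 70 mm). The key (317,200) is in the slot, the hub (316,240) is in the bore, and the gripper is clear.

```bash
python3 -c "
from bench import ctrl
print(ctrl.close_job())"
```

```text
the job is handed in; nothing more can be done
None
```

The blue-collared cog is fitted flat and fully home on the middle-sized gearbox with its slot over the yellow key. I released it, moved the gripper clear, left the red cog and wheel untouched, and handed the job in at about 11 s.

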